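# Free a violin head from the ratchet clamp

### The arm

A 6-joint arm with a two-finger parallel gripper is mounted at the origin on the work surface. World frame = base frame: x ahead of the robot, y to its left, z up, the work surface at z = 0. Lengths are in mm, angles in rad, forces in N, time in s.
With the tool pointing down it reaches from about 350 to 775 mm from the base axis. Payload 5.5 kg.
Tool frame: the origin (TCP) lies at the very end of the fingers, on their centre line; the grasp point (between the pads) lies 19 mm behind it; z points along the fingers, y is the line along which they close (so a half turn about z gives the same grasp; the last joint's range is limited). The gripper opens to 85 mm and grips with 20 to 120 N. Pads are 22 mm wide; open, the fingers measure 114 mm over their backs; the gripper's body (76 mm by 85 mm) begins 54 mm behind the grasp point. The pads swing forward as they close: fully open they stand 13 mm farther back than shut.
Start: joints at [-0.14, 0.313, 0.046, 1.304, 0, 1.431], TCP at [575.041, -0.015, 231.323] pointing down, gripper open.
Joint ranges: [-2.76, 2.76], [-0.86, 1.69], [-1.03, 1.26], [-2.2, 2.34], [-1.47, 1.5], [-3.14, 3.14]. Speed limits (rad/s): [2.57, 2.57, 3.14, 3.14, 3.14, 3.14].

### API

Orientations are given as a rotation vector (axis times angle).
In Python, from bench import telemetry, camera, ctrl gives the robot as it stands.
- The arm moves only by the tool carry_out, never from a script. Its argument "increments" is a list of rows, each an object with "hand": the closure, from 0 (fully open) to 1 (shut); "dp": the shift along the tool's x, y, z in m, a list of three; "spin": the turn about the tool's z in rad. A call has 1 to 10 rows; each row is the pose to reach, as a shift and turn from the pose commanded when the call began, along the tool's axes at that moment; what a row does not reach only later rows make up. A row lasts 1/10 s, in which the tool goes at most 50 mm and 8.59 degrees, less where a joint would pass 70% of its speed; a pose out of reach is approached as far as the arm can. A call with a gripper value outside its range is refused whole. The fingers move at their own pace and stop on an object; the grip force is fixed at half the most. Time passes only in rows, so rows that repeat a pose let the fingers close. It gives the time, the measured TCP pose, the force, the opening and the grip force at its end, in the units of the state.
- telemetry.observe(): the state, without advancing time (a new reading comes with each control period).
- camera(name): name is "scene" or "side" or "wrist"; returns a dict with "color" (400x640x3 uint8, red, green, blue), "mtx" (3x3 intrinsics, pixels), "extrinsics" (4x4, takes a point from world to camera coordinates); the wrist camera has in their place "T_tool_cam" (4x4, takes a point from camera to tool coordinates, whose origin is the TCP and whose axes are the flange's). Camera axes: x right, y down, z forward; pixel columns grow to the right and rows downward; lengths in mm; the calibration is good to about 2 mm. A picture is of the moment at which its call begins: read the wrist's pose just before it. There is no depth.
- ctrl.finish_job(): hands the job in; it is judged then, once.
The state is a dict: "time": time; "q": joint angles; "qd": joint speeds; "tau": joint torques, N m; "ee_pos": TCP position; "ee_rot": TCP orientation; "force": force on the tool from outside, world axes, zero at the start; "wrist_torque": the same for the moment, N m; "width": finger opening in mm; "grip_force": force on a finger pad.
Only numpy, scipy, OpenCV 4.12 (cv2) and the standard library are available. Lean on these libraries where they do the work, as an engineer would, in place of code of your own. Each camera call takes 0.05 s, during which the arm holds its last target. There are 200 camera calls.

### The job

Take the violin head out of the ratchet clamp: pull up the sprung T-handle so that its pawl clears the rack, slide the jaw all the way back to its end stop and let the pawl drop in again. Then lift the head out and lay it gently in the lined tray, sitting on its flat underside as it sat in the clamp. Do not knock over the amber bottle or the glass jar.

Things in the scene. Friction and masses are not known exactly. Their poses are not given: they have to be found in the camera images.
- clamp: Ratchet clamp fixed to the bench: plywood base 350 x 110 x 18 mm. Origin on the bench, on the slide's centre line; x is the slide direction, from the sliding jaw to the fixed jaw; z up. Base from x = -180 to +170 mm. Fixed jaw: block 80 mm wide, face at x = +135 mm, top 74 mm above the bench. End stop: block at x = -178 to -158 mm, 52 mm high. A rack of 8 mm saw teeth, 22 mm apart, lies under the jaw
- jaw (a joint): Sliding jaw's position in m along the clamp's x. 0 = fully home against the end stop, 0.088 = fully forward; at the start 0.075 to 0.083, its nose hooked over the end of the head. Friction about 3 N. The pawl stops it from going home (after up to 9 mm of slack) unless lifted; at home the pawl can drop right down again
- jaw_face (a point): Middle of the jaw's working face, 50 mm above the bench. The jaw is a wooden carriage 70 mm long behind this face, 90 mm wide, its top 74 mm above the bench. A nose 34 mm wide reaches 25 mm beyond the face over the head, 68 to 79 mm above the bench
- pawl (a joint): Height in m by which the sprung pawl is lifted: 0 = right down between two teeth (as at the start) or in the home notch, 0.014 = upper limit; 0.009 or more clears the rack teeth. A spring of 5 to 7 N pushes it down
- pawl_grip (a point): Centre of the black T-handle on top of the pawl, over the middle of the jaw: bar 20 mm thick along the clamp's x, 70 mm long along its y, 26 mm high, on a 12 mm stem; moves with jaw and pawl, and the jaw can be pulled by it. Centre 119 mm above the bench with the pawl down; 20 mm free under the bar (a 28 mm collar round the stem, then the jaw's top)
- head_mid (a point): Centre of the violin head's pegbox height, 17 mm above its flat underside. Loose, brown varnished wood, 0.1 to 0.16 kg, 130 mm long along its x. Pegbox: 28 mm wide (y), 34 mm high, x = -65 to +30 mm. Scroll at x = 19 to 65 mm: round, 48 mm wide, from 2 to 48 mm above the underside. z is up as it sits in the clamp, scroll by the fixed jaw. Centre of mass near x = +5 mm
- tray_in (a point): Centre of the inner floor of the lined tray (fixed; dark wood, grey lining; outside 190 mm along its x, 130 mm along y, walls 5 mm thick and 18 mm high, floor 5 mm above the bench). It stands left or right of the clamp; a box of small bottles stands on the other side
- amber_bottle: Amber jar, 56 mm across, 100 mm high, standing just beyond the clamp on the side away from the robot; origin at the centre of its underside
- glass_jar: Clear glass jar, 56 mm across, 95 mm high, standing on the bench; origin at the centre of its underside
- clamp_bed (a point): Point on top of the clamp's cork bed (20 mm wide, 30 mm above the bench, clamp x = 10 to 95 mm), 70 mm from the clamp's origin along its x, under the middle of the head as clamped. On both sides of the bed there is free space down to the base (18 mm above the bench)
Things that resemble listed ones, but are neither listed nor needed, are in the scene too. What is shaped like the part that bears head_mid but purple is not meant.

How it is judged (in metres and radians):
On the way, in this order (a step that is already met when the one before it is completed fails the run):
1. the jaw is home against its end stop, the head still on its bed (value of joint jaw below 0.005 m and distance between head_mid and clamp_bed below 0.04 m), for 0.2 s.
2. the head is lifted off its bed (z of head_mid in the frame of clamp above 0.065 m), for 0.1 s.
At the end, for the whole second after the job is handed in: Jaw home (within 6 mm of its end stop), pawl dropped in (within 4 mm of right down), the head at rest inside the tray on its flat underside (upright within 0.1 rad, pegbox centre 12 to 21 mm above the tray floor and within 50 mm of the tray's middle) (value of joint jaw below 0.006 m and value of joint pawl below 0.004 m and z of head_mid in the frame of tray_in between 0.012 and 0.021 m and horizontal distance between head_mid and tray_in below 0.05 m and angle between head_mid's own z axis and vertical below 0.1 rad and linear speed of head below 0.02 m/s); the robot touches nothing.
It fails at once if the amber bottle or the glass jar is knocked over (angle between any of amber_bottle, glass_jar's own z axis and vertical above 0.5 rad).
It fails at once if the head is dropped or slammed into the tray (more than 30 N) (contact force between head and tray above 30 N).
It also fails if it takes over 54 s, if anything falls off the work surface, if the arm or the gripper's body presses on something with over 40 N, if the wrist force passes 120 N, or if a joint passes its speed limit or range.

## Working session

There is one attempt and no reset: what is moved stays moved. The work goes in short steps, Python scripts to look and compute and a tool call to move; the robot and the scene stay as the last step left them, time stands still between calls to the robot, and variables do not carry over. Pictures are saved under pics/ and viewed, at most 10 in all, crops included, and the job is handed in when it is done.

Besides the shell and the picture viewer there is one more tool, called after "Request:" as a command line: name --argument value ..., lists and objects as JSON in quotes. carry_out: Moves the arm, as the interface text tells. Its arguments: {"type":"object","properties":{"increments":{"type":"array","items":{"type":"object","properties":{"hand":{"type":"number"},"dp":{"type":"array","items":{"type":"number"}},"spin":{"type":"number"}}}}},"required":["increments"]}

```bash
mkdir -p pics; ls; cat > h.py <<'E'
import numpy as np,cv2
from bench import telemetry,camera,ctrl
from scipy.spatial.transform import Rotation as R
def cam(n):
    s=telemetry.observe(); d=camera(n); K=np.array(d['mtx'])
    if n=='wrist':
        T=np.eye(4); T[:3,:3]=R.from_rotvec(s['ee_rot']).as_matrix(); T[:3,3]=s['ee_pos']
        M=T@np.array(d['T_tool_cam'])
    else: M=np.linalg.inv(np.array(d['extrinsics']))
    return d['color'],K,M
def ray(K,M,u,v):
    r=M[:3,:3]@np.linalg.inv(K)@[u,v,1]; return M[:3,3],r/np.linalg.norm(r)
def onz(K,M,u,v,z):
    o,r=ray(K,M,u,v); return o+r*(z-o[2])/r[2]
def proj(K,M,p):
    c=np.linalg.inv(M)@np.append(p,1); c=K@c[:3]; return c[:2]/c[2]
def save(n,im): cv2.imwrite('pics/'+n,im[...,::-1])
E
python3 - <<'E'
from h import *
for n in('scene','side','wrist'):
    c,K,M=cam(n); save(n+'0.png',c); np.savez(n+'0.npz',c=c,K=K,M=M); print(n,K[0,0],M.round(3).tolist())
s=telemetry.observe(); print(s)
E
```

```text
pics
scene 481.08515151634117 [[0.724, 0.557, -0.407, 1032.697], [0.69, -0.573, 0.443, -542.606], [0.013, -0.602, -0.799, 1160.116], [0.0, 0.0, 0.0, 1.0]]
side 364.1327372229923 [[0.887, -0.351, 0.301, 145.195], [-0.462, -0.69, 0.557, -614.731], [0.012, -0.633, -0.774, 983.192], [0.0, 0.0, 0.0, 1.0]]
wrist 281.17714906036133 [[1.0, -0.001, -0.001, 572.999], [-0.001, -0.96, -0.281, 72.343], [-0.001, 0.281, -0.96, 373.156], [0.0, 0.0, 0.0, 1.0]]
{'time': 0.15, 'q': array([-1.39611809e-01,  3.13853232e-01,  4.52387182e-02,  1.30361718e+00,
       -1.51113800e-05,  1.43121668e+00]), 'qd': array([-0.0013116 , -0.00229208,  0.00500116,  0.00111484,  0.00183456,
       -0.0017709 ]), 'tau': array([ 1.76330479e-03, -4.81067133e+01,  2.98815805e+01,  1.39078675e-02,
       -1.10673584e-04, -5.56924022e-05]), 'ee_pos': array([5.74608736e+02, 3.39829858e-02, 2.30598810e+02]), 'ee_rot': array([-2.22067283e+00, -2.22060142e+00,  1.37540661e-03]), 'force': array([ 0.23536453, -0.04267072,  0.28911258]), 'wrist_torque': array([-0.00713642, -0.00472803,  0.00885971]), 'grip_force': 0.0, 'width': 85.72831699300276}
```

View pics/scene0.png

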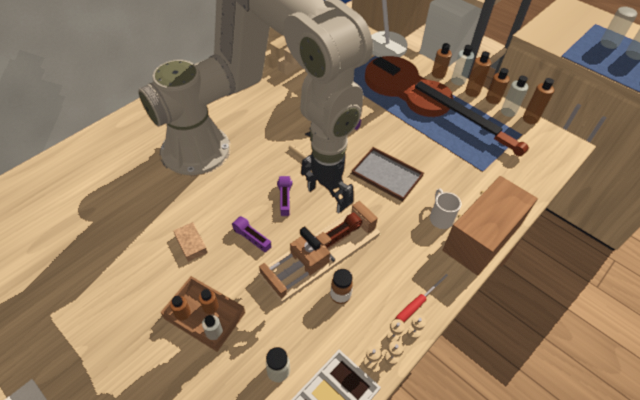

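View pics/side0.png

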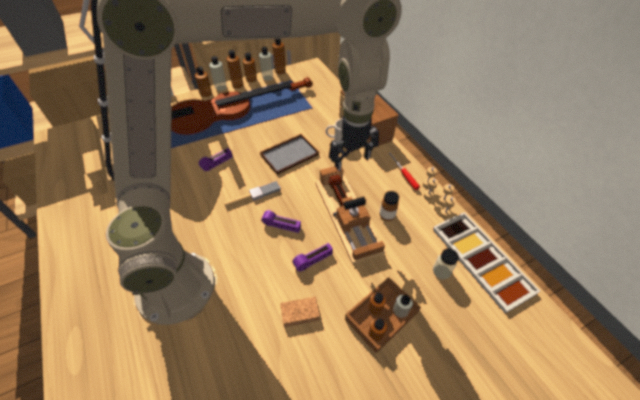

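View pics/wrist0.png

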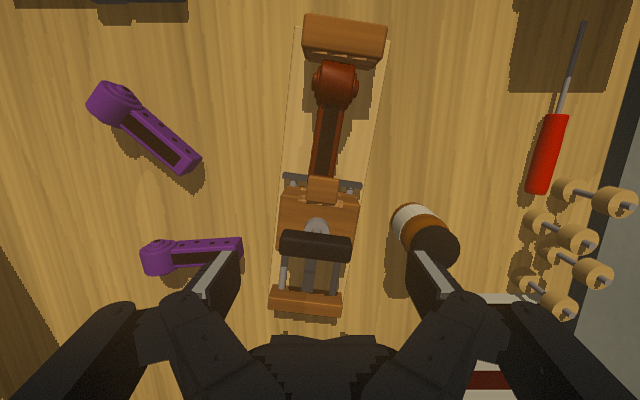

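Scene: the clamp is at scene (325,245), wrist (325,165). Its fixed jaw points toward +y. The tray is at scene (388,173), the amber bottle at wrist (425,235) and the clear jar at scene (277,362).
Candidates for the head: brown in the clamp at wrist (330,120), purple at wrist (145,125), purple at wrist (190,255), a third purple at side (215,158), and the full violin's scroll at scene (520,148). I choose the brown one in the clamp and check it in a close crop.

```bash
python3 - <<'E'
from h import *
d=np.load('wrist0.npz'); c=d['c']
save('crop.png',cv2.resize(c[5:330,230:480],None,fx=1.8*1,fy=1.8,interpolation=cv2.INTER_CUBIC))
for n,(x0,y0,x1,y1) in dict(scene=(340,140,440,210),side=(250,125,335,180)).items():
    d=np.load(n+'0.npz');c=d['c'];K=d['K'];M=d['M']
    hsv=cv2.cvtColor(c,cv2.COLOR_RGB2HSV); m=((hsv[...,1]<60)&(hsv[...,2]>70)).astype(np.uint8)
    k=np.zeros_like(m);k[y0:y1,x0:x1]=1;m*=k
    cs,_=cv2.findContours(m,cv2.RETR_EXTERNAL,cv2.CHAIN_APPROX_NONE); b=max(cs,key=cv2.contourArea)
    P=np.array([onz(K,M,*p[0],5)[:2] for p in b],np.float32)
    print(n,cv2.contourArea(b),cv2.boundingRect(b),cv2.minAreaRect(P))
# bottle, jar : dark lids / bases via picked pixels
d=np.load('scene0.npz');K,M=d['K'],d['M']
for nm,u,v,z in [('amb lid',342,276,100),('amb base',341,298,0),('jar lid',277,355,95),('jar base',278,377,0)]: print(nm,onz(K,M,u,v,z).round())
E
```

```text
scene 1408.0 (355, 151, 65, 46) ((523.722412109375, 358.38287353515625), (178.98573303222656, 110.2952880859375), 7.539663791656494)
side 823.0 (264, 138, 52, 32) ((524.167724609375, 359.02691650390625), (176.56298828125, 110.19950103759766), 7.494753837585449)
amb lid [697. -63. 100.]
amb base [707. -68.   0.]
jar lid [ 723. -312.   95.]
jar base [ 735. -326.    0.]
```

View pics/crop.png

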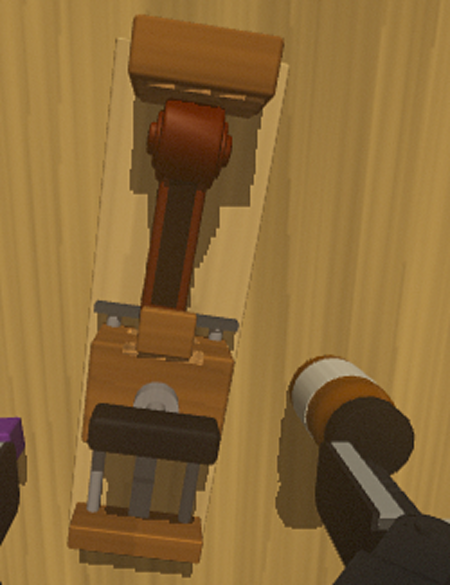

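Crop: the brown varnished head is between the jaws, scroll at crop (190,140) and pegbox at (175,250). The black T-bar is at crop (88–220, 405–462) and the end stop at (135,540). The choice is confirmed.

```bash
python3 - <<'E'
from h import *
d=np.load('wrist0.npz');K,M=d['K'],d['M']
f=lambda u,v,z:onz(K,M,230+u/1.8,5+v/1.8,z)[:2].round(1)
def e(n,a,b,z):
    A,B=f(*a,z),f(*b,z); print(n,A,B,'mid',((A+B)/2).round(1),'len',np.hypot(*(B-A)).round(1),'ang',np.degrees(np.arctan2(*(B-A)[::-1])).round(1))
e('bar -y top',(88,447),(218,462),132)
e('bar +y bot',(95,405),(220,420),106)
e('stop back',(68,547),(200,562),52)
e('fix back',(135,15),(283,38),74)
e('nose tip',(141,307),(195,310),79)
e('scroll width',(148,145),(232,150),56)
e('pegbox mid',(155,245),(195,248),64)
e('pegbox lo',(143,303),(187,308),64)
e('base L',(118,40),(95,300),18)
e('base R',(287,63),(205,510),18)
E
```

```text
bar -y top [531.5 -47.4] [599.8 -56.2] mid [565.6 -51.8] len 68.9 ang -7.3
bar +y bot [532.1 -34.2] [603.1 -43.4] mid [567.6 -38.8] len 71.6 ang -7.4
stop back [ 499.2 -168.9] [ 597.5 -182. ] mid [ 548.4 -175.4] len 99.2 ang -7.6
fix back [556.5 167.9] [633.3 157.4] mid [594.9 162.6] len 77.5 ang -7.8
nose tip [557.6  16.8] [589.4  15. ] mid [573.5  15.9] len 31.9 ang -3.2
scroll width [561.9 107.9] [610.8 105.1] mid [586.3 106.5] len 49.0 ang -3.3
pegbox mid [565.7  51.5] [589.7  49.7] mid [577.7  50.6] len 24.1 ang -4.3
pegbox lo [558.1  16.5] [585.3  13.3] mid [571.7  14.9] len 27.4 ang -6.7
base L [542.7 172.4] [521.9  10.3] mid [532.3  91.4] len 163.4 ang -97.3
base R [647.9 159.6] [ 603.2 -159.7] mid [625.6  -0. ] len 322.4 ang -98.0
```

Request:
carry_out --increments '[{"dp": [-0.009,-0.002,0.01],"spin": -0.145,"hand": 0.3},{"dp": [-0.018,-0.0035,0.02],"spin": -0.29,"hand": 0.3},{"dp": [-0.027,-0.005,0.03],"spin": -0.435,"hand": 0.3},{"dp": [-0.036,-0.007,0.045],"spin": -0.58,"hand": 0.3},{"dp": [-0.045,-0.0085,0.06],"spin": -0.725,"hand": 0.3},{"dp": [-0.045,-0.0085,0.06],"spin": -0.87,"hand": 0.3},{"dp": [-0.045,-0.0085,0.06],"spin": -1.015,"hand": 0.3},{"dp": [-0.045,-0.0085,0.06],"spin": -1.16,"hand": 0.3},{"dp": [-0.045,-0.0085,0.06],"spin": -1.305,"hand": 0.3},{"dp": [-0.045,-0.0085,0.06],"spin": -1.44,"hand": 0.3}]'

```text
time: 1.15
ee_pos: [566.3, -45.0, 170.9]
ee_rot: [-0.196, -3.135, -0.0]
force: [-0.2, -0.4, 0.0]
width: 60.0
grip_force: 0.0
```

```bash
python3 - <<'E'
from h import *
c,K,M=cam('wrist'); save('w1.png',c)
s=telemetry.observe(); Rm=R.from_rotvec(s['ee_rot']).as_matrix(); print(s['time'],s['ee_pos'],s['q'][5],s['width'],Rm.round(3).tolist())
print('bar expected px',[proj(K,M,p).round() for p in ([566.6,-45.3,132],[571,-20,132])])
E
```

```text
1.2 [566.27124062 -44.99602497 170.93354588] -0.10018081916704359 59.7885536527204 [[-0.993, 0.12, -0.001], [0.12, 0.993, 0.0], [0.001, 0.0, -1.0]]
bar expected px [array([321., 232.]), array([358., 233.])]
```

View pics/w1.png

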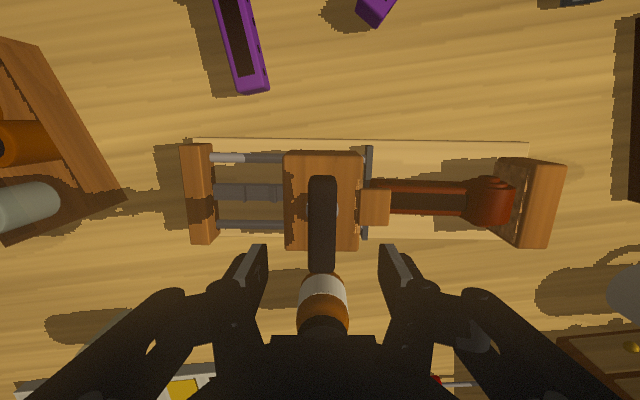

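The bar is at wrist (322,225), centred between the fingers as predicted. I go down and grip.

Request:
carry_out --increments '[{"dp": [0.002,0,0.02],"spin": 0,"hand": 0.3},{"dp": [0.003,0,0.04],"spin": 0,"hand": 0.3},{"dp": [0.003,0,0.06],"spin": 0,"hand": 0.4},{"dp": [0.003,0,0.071],"spin": 0,"hand": 0.5},{"dp": [0.003,0,0.071],"spin": 0,"hand": 0.6},{"dp": [0.003,0,0.071],"spin": 0,"hand": 0.8},{"dp": [0.003,0,0.071],"spin": 0,"hand": 1},{"dp": [0.003,0,0.071],"spin": 0,"hand": 1},{"dp": [0.003,0,0.071],"spin": 0,"hand": 1},{"dp": [0.003,0,0.071],"spin": 0,"hand": 1}]'

```text
time: 2.2
ee_pos: [563.8, -44.7, 100.8]
ee_rot: [0.206, 3.134, -0.0]
force: [-1.5, -0.1, 0.9]
width: 19.2
grip_force: 59.8
```

Request:
carry_out --increments '[{"dp": [0,0,-0.005],"spin": 0,"hand": 1},{"dp": [0,0,-0.01],"spin": 0,"hand": 1},{"dp": [0,0,-0.012],"spin": 0,"hand": 1},{"dp": [0,-0.005,-0.012],"spin": 0,"hand": 1},{"dp": [0,-0.015,-0.012],"spin": 0,"hand": 1},{"dp": [0,-0.03,-0.012],"spin": 0,"hand": 1},{"dp": [0,-0.045,-0.012],"spin": 0,"hand": 1},{"dp": [0.001,-0.06,-0.012],"spin": 0,"hand": 1},{"dp": [0.001,-0.068,-0.012],"spin": 0,"hand": 1},{"dp": [0.001,-0.07,-0.012],"spin": 0,"hand": 1}]'

```text
time: 3.2
ee_pos: [553.7, -115.6, 112.4]
ee_rot: [0.208, 3.134, -0.0]
force: [4.5, 1.9, -7.0]
width: 19.1
grip_force: 59.0
```

Request:
carry_out --increments '[{"dp": [0,-0.002,0],"spin": 0,"hand": 1},{"dp": [0,-0.004,0],"spin": 0,"hand": 1},{"dp": [0,-0.006,0],"spin": 0,"hand": 1},{"dp": [0,-0.007,0],"spin": 0,"hand": 1},{"dp": [0,-0.007,0],"spin": 0,"hand": 1}]'

```text
time: 3.7
ee_pos: [553.0, -120.1, 112.4]
ee_rot: [0.204, 3.134, 0.002]
force: [5.7, 3.9, -7.2]
width: 19.2
grip_force: 59.2
```

Request:
carry_out --increments '[{"dp": [0,-0.002,0],"spin": 0,"hand": 1},{"dp": [0,-0.004,0],"spin": 0,"hand": 1},{"dp": [0,-0.004,0],"spin": 0,"hand": 1}]'

```text
time: 4.0
ee_pos: [552.9, -120.5, 112.2]
ee_rot: [0.2, 3.134, 0.012]
force: [8.0, 14.6, -6.2]
width: 19.2
grip_force: 59.6
```

The jaw is against the stop: the force rises and it no longer moves. I lower the pawl.

Request:
carry_out --increments '[{"dp": [0,0.001,0.004],"spin": 0,"hand": 1},{"dp": [0,0.001,0.008],"spin": 0,"hand": 1},{"dp": [0,0.001,0.012],"spin": 0,"hand": 1},{"dp": [0,0.001,0.0125],"spin": 0,"hand": 1}]'

```text
time: 4.4
ee_pos: [553.1, -120.4, 100.8]
ee_rot: [0.201, 3.133, 0.008]
force: [3.5, 13.6, 3.7]
width: 19.3
grip_force: 60.8
```

Request:
carry_out --increments '[{"dp": [0,0.003,0],"spin": 0,"hand": 0.7},{"dp": [0,0.003,0],"spin": 0,"hand": 0.4},{"dp": [0,0.003,0],"spin": 0,"hand": 0.3},{"dp": [0,0.003,0],"spin": 0,"hand": 0.3},{"dp": [0,0.003,-0.02],"spin": 0,"hand": 0.3},{"dp": [0,0.003,-0.05],"spin": 0,"hand": 0.3},{"dp": [0,0.003,-0.09],"spin": 0,"hand": 0.3},{"dp": [0,0.003,-0.13],"spin": 0,"hand": 0.3},{"dp": [0,0.003,-0.13],"spin": 0,"hand": 0.3}]'

```text
time: 5.3
ee_pos: [555.2, -122.4, 236.1]
ee_rot: [0.205, 3.125, -0.005]
force: [0.8, -1.1, 0.5]
width: 60.2
grip_force: 0.0
```

```bash
python3 - <<'E'
from h import *
c,K,M=cam('wrist'); save('w2.png',c); np.savez('w2.npz',c=c,K=K,M=M)
s=telemetry.observe(); Rm=R.from_rotvec(s['ee_rot']).as_matrix(); print(s['time'],s['ee_pos'],s['q'],s['force'],s['width'],Rm.round(3).tolist())
E
```

```text
5.35 [ 554.2586553  -121.99566466  233.27041484] [-3.57812520e-01  2.92296006e-01  2.20355403e-02  1.29373984e+00
 -5.10404324e-04 -2.26594320e-01] [ 0.46663781 -1.00923474 -1.22038088] 60.157375704240906 [[-0.991, 0.131, 0.006], [0.131, 0.991, -0.003], [-0.007, -0.002, -1.0]]
```

View pics/w2.png

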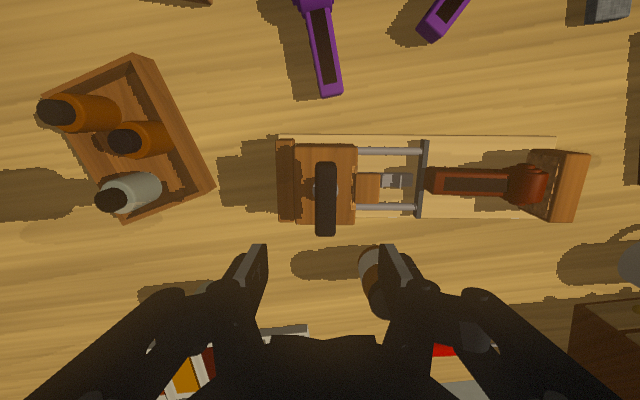

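```bash
python3 - <<'E'
from h import *
d=np.load('w2.npz');K,M=d['K'],d['M'];c=d['c']
P=lambda u,v,z:onz(K,M,u,v,z)[:2].round(1)
a=(P(433,168,64)+P(431,195,64))/2; b=(P(500,169,64)+P(500,197,64))/2
print('peg end',a,'peg',b,P(433,168,64),P(431,195,64),'scroll tip',P(547,182,54))
v=(b-a)/np.linalg.norm(b-a);print('ang',np.degrees(np.arctan2(v[1],v[0])),'mid from end',a+65*v)
u=np.array([np.cos(np.radians(82.5)),np.sin(np.radians(82.5))])
print('mid u',a+65*u)
print('jaw rear/stop gap px; stop back',P(282,180,52),'handle',P(326,199,132))
E
```

```text
peg end [566.75   1.95] peg [578.7   78.75] [551.1   3.4] [5.824e+02 5.000e-01] scroll tip [587.6 139.4]
ang 81.15575741248306 mid from end [576.74367718  66.17714704]
mid u [575.23420249  66.39391599]
jaw rear/stop gap px; stop back [ 544.7 -169.4] handle [ 551.7 -118.6]
```

Request:
carry_out --increments '[{"dp": [0,0.03,0],"spin": -0.145,"hand": 0.3},{"dp": [0,0.06,0],"spin": -0.29,"hand": 0.3},{"dp": [0,0.09,0],"spin": -0.435,"hand": 0.3},{"dp": [0,0.12,0],"spin": -0.58,"hand": 0.3},{"dp": [0,0.145,0],"spin": -0.725,"hand": 0.3},{"dp": [0,0.165,0],"spin": -0.87,"hand": 0.3},{"dp": [0,0.18,0],"spin": -1.015,"hand": 0.3},{"dp": [0,0.19,0],"spin": -1.16,"hand": 0.3},{"dp": [0,0.192,0],"spin": -1.305,"hand": 0.3},{"dp": [0,0.192,0],"spin": -1.45,"hand": 0.3}]'

```text
time: 6.35
ee_pos: [576.8, 69.8, 228.1]
ee_rot: [1.932, -2.474, -0.002]
force: [0.5, -0.2, 0.6]
width: 60.0
grip_force: 0.0
```

Request:
carry_out --increments '[{"dp": [0.002,-0.002,0.0],"spin": -0.12,"hand": 0.3},{"dp": [0.002,-0.002,0.03],"spin": -0.12,"hand": 0.3},{"dp": [0.002,-0.002,0.06],"spin": -0.12,"hand": 0.3},{"dp": [0.002,-0.002,0.085],"spin": -0.12,"hand": 0.3},{"dp": [0.002,-0.002,0.1],"spin": -0.12,"hand": 0.3},{"dp": [0.002,-0.002,0.1],"spin": -0.12,"hand": 0.3}]'

```text
time: 6.95
ee_pos: [576.0, 66.8, 125.8]
ee_rot: [2.066, -2.359, -0.007]
force: [0.5, 1.1, -0.4]
width: 60.0
grip_force: 0.0
```

```bash
python3 - <<'E'
from h import *
c,K,M=cam('wrist'); save('w3.png',c)
s=telemetry.observe(); Rm=R.from_rotvec(s['ee_rot']).as_matrix(); print(s['time'],s['ee_pos'],s['q'],Rm.round(3).tolist())
print('tcp axis at z=64',proj(K,M,[*s['ee_pos'][:2],64]).round(), 'mid at 578,67',proj(K,M,[578,67,64]).round())
E
```

```text
7.0 [577.23291585  66.8127472  127.66071057] [-2.27329331e-02  3.77825528e-01 -1.20212798e-01  1.07735291e+00
 -2.77977871e-04 -1.46163473e+00] [[-0.132, -0.991, -0.005], [-0.991, 0.132, -0.0], [0.001, 0.005, -1.0]]
tcp axis at z=64 [318. 217.] mid at 578,67 [317. 218.]
```

View pics/w3.png

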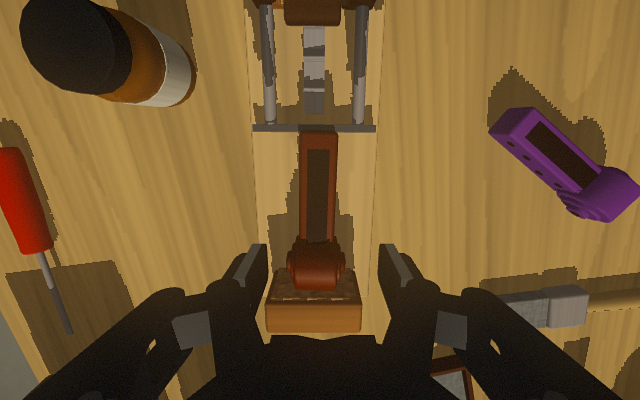

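The pegbox is centred on column 318, as is the tool axis (318,217), and the scroll starts at row 240. I go down and grip.

Request:
carry_out --increments '[{"dp": [0,0,0.03],"spin": 0,"hand": 0.3},{"dp": [0,0,0.055],"spin": 0,"hand": 0.3},{"dp": [0,0,0.078],"spin": 0,"hand": 0.3},{"dp": [0,0,0.093],"spin": 0,"hand": 0.35},{"dp": [0,0,0.098],"spin": 0,"hand": 0.45},{"dp": [0,0,0.098],"spin": 0,"hand": 0.55},{"dp": [0,0,0.098],"spin": 0,"hand": 0.65},{"dp": [0,0,0.098],"spin": 0,"hand": 1},{"dp": [0,0,0.098],"spin": 0,"hand": 1},{"dp": [0,0,0.098],"spin": 0,"hand": 1}]'

```text
time: 8.0
ee_pos: [580.3, 67.0, 33.3]
ee_rot: [-2.069, 2.361, -0.003]
force: [0.2, -0.4, 6.6]
width: 27.3
grip_force: 59.4
```

Request:
carry_out --increments '[{"dp": [0,0,-0.01],"spin": 0,"hand": 1},{"dp": [0,0,-0.025],"spin": 0,"hand": 1},{"dp": [0,0,-0.045],"spin": 0,"hand": 1},{"dp": [0,0,-0.065],"spin": 0,"hand": 1},{"dp": [0,0,-0.085],"spin": 0,"hand": 1},{"dp": [0,0,-0.1],"spin": 0,"hand": 1},{"dp": [0,0,-0.11],"spin": 0,"hand": 1},{"dp": [0,0,-0.11],"spin": 0,"hand": 1}]'

```text
time: 8.8
ee_pos: [579.8, 67.1, 143.5]
ee_rot: [-2.069, 2.361, -0.003]
force: [0.1, -0.1, -1.3]
width: 27.3
grip_force: 58.8
```

Request:
carry_out --increments '[{"dp": [-0.015,0.005,0],"spin": 0.1,"hand": 1},{"dp": [-0.045,0.015,0],"spin": 0.23,"hand": 1},{"dp": [-0.08,0.027,0],"spin": 0.37,"hand": 1},{"dp": [-0.115,0.038,0],"spin": 0.51,"hand": 1},{"dp": [-0.15,0.05,0],"spin": 0.65,"hand": 1},{"dp": [-0.185,0.062,0],"spin": 0.79,"hand": 1},{"dp": [-0.22,0.073,0],"spin": 0.93,"hand": 1},{"dp": [-0.25,0.083,0],"spin": 1.07,"hand": 1},{"dp": [-0.272,0.09,0],"spin": 1.2,"hand": 1},{"dp": [-0.282,0.094,0],"spin": 1.31,"hand": 1}]'

```text
time: 9.8
ee_pos: [521.4, 361.0, 140.3]
ee_rot: [0.199, -3.133, 0.001]
force: [0.4, -0.6, -0.8]
width: 27.4
grip_force: 58.7
```

Request:
carry_out --increments '[{"dp": [0,0,0.02],"spin": 0,"hand": 1},{"dp": [0,0,0.04],"spin": 0,"hand": 1},{"dp": [0,0,0.06],"spin": 0,"hand": 1},{"dp": [0,0,0.07],"spin": 0,"hand": 1},{"dp": [0,0,0.07],"spin": 0,"hand": 1}]'

```text
time: 10.3
ee_pos: [521.1, 358.1, 69.2]
ee_rot: [0.202, -3.131, 0.003]
force: [0.3, 0.0, -0.6]
width: 27.1
grip_force: 58.8
```

```bash
python3 - <<'E'
from h import *
c,K,M=cam('wrist'); save('w4.png',c)
s=telemetry.observe(); Rm=R.from_rotvec(s['ee_rot']).as_matrix(); print(s['time'],s['ee_pos'],s['force'],s['width'],Rm.round(3).tolist())
E
```

```text
10.35 [522.03711002 358.52458313  70.72773358] [-0.28734066  0.17075718 -1.31153781] 27.138905168748266 [[-0.992, -0.129, -0.002], [-0.129, 0.992, -0.001], [0.002, -0.001, -1.0]]
```

View pics/w4.png

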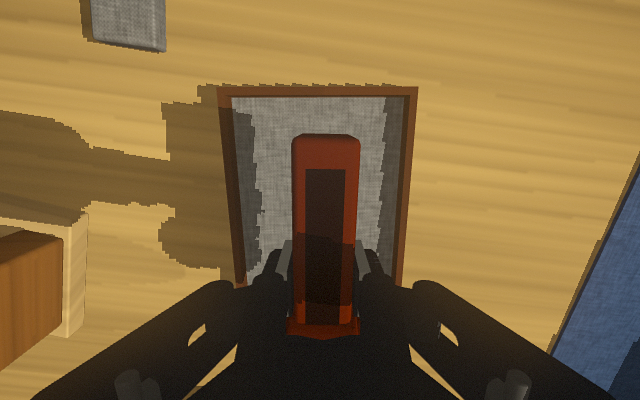

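The head is held level and aligned along the tray, its end at (326,135) well inside the rim. I lower it slowly.

Request:
carry_out --increments '[{"dp": [0,0,0.015],"spin": 0,"hand": 1},{"dp": [0,0,0.03],"spin": 0,"hand": 1},{"dp": [0,0,0.042],"spin": 0,"hand": 1},{"dp": [0,0,0.05],"spin": 0,"hand": 1},{"dp": [0,0,0.055],"spin": 0,"hand": 1},{"dp": [0,0,0.057],"spin": 0,"hand": 1},{"dp": [0,0,0.058],"spin": 0,"hand": 1},{"dp": [0,0,0.058],"spin": 0,"hand": 1}]'

```text
time: 11.15
ee_pos: [523.1, 359.1, 14.2]
ee_rot: [-0.203, 3.134, 0.0]
force: [-1.0, 0.2, -1.1]
width: 26.9
grip_force: 58.8
```

Request:
carry_out --increments '[{"dp": [0,0,0.001],"spin": 0,"hand": 1},{"dp": [0,0,0.002],"spin": 0,"hand": 1},{"dp": [0,0,0.003],"spin": 0,"hand": 1},{"dp": [0,0,0.004],"spin": 0,"hand": 1},{"dp": [0,0,0.004],"spin": 0,"hand": 1}]'

```text
time: 11.65
ee_pos: [522.7, 358.9, 9.6]
ee_rot: [0.203, -3.135, 0.0]
force: [0.3, -1.1, -1.5]
width: 27.2
grip_force: 58.8
```

Request:
carry_out --increments '[{"dp": [0,0,0.0005],"spin": 0,"hand": 1},{"dp": [0,0,0.001],"spin": 0,"hand": 1},{"dp": [0,0,0.0015],"spin": 0,"hand": 1},{"dp": [0,0,0.0015],"spin": 0,"hand": 1}]'

```text
time: 12.05
ee_pos: [522.9, 359.0, 8.4]
ee_rot: [-0.203, 3.135, 0.0]
force: [0.7, -0.3, -1.4]
width: 27.5
grip_force: 59.0
```

Request:
carry_out --increments '[{"dp": [0,0,0.0005],"spin": 0,"hand": 1},{"dp": [0,0,0.001],"spin": 0,"hand": 1},{"dp": [0,0,0.001],"spin": 0,"hand": 1}]'

```text
time: 12.35
ee_pos: [522.9, 359.0, 8.3]
ee_rot: [-0.203, 3.134, 0.0]
force: [-2.0, -1.4, 6.4]
width: 27.1
grip_force: 59.8
```

Contact: the force went from -1.4 to +6.4 N. I open gently and retreat.

Request:
carry_out --increments '[{"dp": [0,0,0],"spin": 0,"hand": 0.65},{"dp": [0,0,0],"spin": 0,"hand": 0.55},{"dp": [0,0,0],"spin": 0,"hand": 0.45},{"dp": [0,0,0],"spin": 0,"hand": 0.45},{"dp": [0,0,-0.01],"spin": 0,"hand": 0.45},{"dp": [0,0,-0.03],"spin": 0,"hand": 0.45},{"dp": [0,0,-0.06],"spin": 0,"hand": 0.45},{"dp": [0,0,-0.1],"spin": 0,"hand": 0.45},{"dp": [0,0,-0.14],"spin": 0,"hand": 0.45},{"dp": [0,0,-0.16],"spin": 0,"hand": 0.45}]'

```text
time: 13.35
ee_pos: [524.3, 359.8, 172.4]
ee_rot: [-0.203, 3.129, 0.004]
force: [0.5, -0.2, -0.3]
width: 46.6
grip_force: 0.0
```

```bash
python3 - <<'E'
from h import *
w,_,_=cam('wrist'); c,_,_=cam('scene')
save('fin.png',np.hstack([cv2.resize(w,(400,250)),cv2.resize(c[130:330,240:560],(400,250))]))
s=telemetry.observe(); print(s['time'],s['ee_pos'],s['force'],s['width'])
E
```

```text
13.45 [525.04612681 360.15867598 172.49332586] [0.7492893  0.31694165 0.00135594] 47.01614246625651
```

View pics/fin.png

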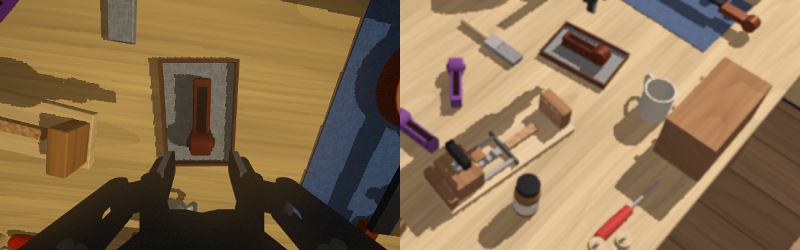

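The head sits upright in the tray at (203,115). The jaw is home at (460,180) and the amber bottle is standing at (527,195). I hand in.

```bash
python3 -c "
from h import *
print(ctrl.finish_job())"
```

```text
the job is handed in; nothing more can be done
None
```

I handed the job in at about 13.5 s: the violin head sits upright in the lined tray, the jaw is against its end stop, and the amber bottle is standing. Two things are not directly confirmed: I judged the pawl dropped from the handle being back at its starting height, and I didn't look at the glass jar again, though the arm never went near it. The hand-in gave no verdict.

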